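# Screen the dust box and hold its sprung gate half open

## Robot

A 7-joint arm with a two-finger parallel gripper is mounted at the origin on the work surface; the furniture and walls round the work are solid. World frame = base frame: x ahead of the robot, y to its left, z up, the work surface at z = 0. Lengths are in mm, angles in rad, forces in N, time in s.
With the tool pointing down it reaches from about 400 to 925 mm from the base axis. Payload 5.6 kg.
Tool frame: the origin (TCP) lies midway between the tips of the shut fingers; the grasp point (between the pads) lies 19 mm behind it (manip.grip_point_offset is the distance from the TCP to the grasp point, in mm); z points along the fingers, y is the line along which they close (so a half turn about z gives the same grasp; the last joint's range is limited). The gripper opens to 85 mm and grips with 20 to 120 N. Pads are 22 mm wide; open, the fingers measure 114 mm over their backs; the gripper's body (76 mm by 85 mm) begins 54 mm behind the grasp point. The pads swing forward as they close: fully open they stand 13 mm farther back than shut.
Start: joints at [1.058, 0.468, -0.012, 1.603, 0.006, 1.071, -0.056], TCP at [294.223, -579.604, 231.29] pointing down, gripper open.
Joint ranges: [-2.53, 2.53], [-0.31, 2.02], [-1.57, 1.55], [0.28, 2.44], [-1.29, 4.43], [0.15, 1.84], [-2.92, 2.92]. Speed limits (rad/s): [2.57, 2.57, 3.14, 3.14, 3.14, 3.14, 3.14].

## Interface

Orientations are given as a unit quaternion [w, x, y, z].
In Python, from workcell import state, imaging, manip gives the robot as it stands.
- The arm moves only by the tool drive_tool, never from a script. Its argument "commands" is a list of rows, each a list of 7 numbers: the shift along the world's x, y, z in mm, then the turn, a rotation vector about the world's x, y, z in rad, then the closure, from -1 (fully open) to 1 (shut). A call has 1 to 10 rows; each row shifts and turns the commanded pose from where the row before left it; what a row does not reach is not made up. A row lasts 1/12 s, in which the tool goes at most 41.7 mm and 7.16 degrees, less where a joint would pass 70% of its speed; a pose out of reach is approached as far as the arm can. A call is refused whole if a number of a shift passes 41.7 or a number of a turn 0.125, either way. A call with a gripper value outside its range is refused whole. The fingers move at their own pace and stop on an object; the grip force is fixed at half the most. Time passes only in rows, so rows that do not move let the fingers close. It gives the time, the measured TCP pose, the force, the opening and the grip force at its end, in the units of the state.
- state(): the state, without advancing time (a new reading comes with each control period).
- imaging.snapshot(name): name is "side" or "top"; returns a dict with "frame" (384x512x3 uint8, red, green, blue), "mtx" (3x3 intrinsics, pixels), "dist" ([k1, k2, p1, p2, k3] as OpenCV has them; the pictures are not rectified), "R" (3x3) and "t" (3): a world point X has camera coordinates R X + t. Camera axes: x right, y down, z forward; pixel columns grow to the right and rows downward; lengths in mm; the calibration is good to about 2 mm. A picture is of the moment at which its call begins. There is no depth.
- manip.job_done(): hands the job in; it is judged then, once.
The state is a dict: "t": time; "joint_positions": joint angles; "qd": joint speeds; "joint_torque": joint torques, N m; "position": TCP position; "tool_rot": TCP orientation; "wrist_force": force on the tool from outside, world axes, zero at the start; "moment": the same for the moment, N m; "grip_width": finger opening in mm; "grasp_force": force on a finger pad.
Only numpy, scipy, OpenCV 4.12 (cv2) and the standard library are available. Lean on these libraries where they do the work, as an engineer would, in place of code of your own. Each camera call takes 0.05 s, during which the arm holds its last target. There are 200 camera calls.

## Task

Take only the top screen panel from the stack of three and lay it flat on the dust box between the locating pins, over the inlet, leaving the rest of the stack and the things round about where they are. Let go of it there, and only then slide the box's sprung gate by its knob to half of its travel (half open) and finish while holding it there against its spring: do not let go.

Things in the scene. Friction and masses are not known exactly. Their poses are not given: they have to be found in the camera images.
- panel_top_center (a point): Centre (half-way up) of the uppermost of three equal, stacked, slotted pale wood screen panels, each 110 (its x) x 52 (its y) x 12 mm (its z, up), about 60 g. Its underside is 24 mm above the bench, on the middle panel; each panel lies up to 5 mm and 0.05 rad out of line with the one below. Grip it across the 52 mm width, by its own thickness only.
- panel_middle_center (a point): Centre of the middle panel of the stack; stays in the stack.
- panel_bottom_center (a point): Centre of the bottom panel of the stack, lying on the bench; stays there.
- seat (a point): Where the panel's centre (half-way up) must come: 56 mm above the bench, the panel resting on the box's top. Axes are the box's; the panel's length goes along x, either way round. Eight steel pins, 8 mm thick, domed, 13 mm high stand round it at x +-42, y +-33 and x +-62, y +-16 mm from the seat: 3 mm of play all round; the middle of the long sides is free for fingers.
- dust_box: Fixed plywood suction box, 240 (x) x 300 (y) x 50 mm (z), flat top 50 mm above the bench; origin: centre of its underside. The screen seat with its 84 x 34 mm inlet is in its -y half (75 mm off centre), the sprung gate over a round 53 mm port in its +y half.
- gate (a joint): Slide of the aluminium gate plate over the round port, in m: 0 = shut (start), 0.060 = far stop, open; 0.030 = half travel: the plate's near edge is level with the middle of the three black ticks on the guide rail. It opens towards the box's +x and has no catch: a spring pushes it shut with 3 N at 0, 9 N at half, 15 N at full travel; little friction.
- knob_center (a point): Centre of the dark upright wooden knob on the gate: round, 24 mm in diameter, from 64 to 98 mm above the bench (this point: 78 mm), on a thin neck on the gate plate, whose top is at 56 mm. It moves with the gate and has the box's axes. Guide rails, to 62 mm high, lie 29 mm to its sides (y); the spring housing, to 75 mm high, begins 104 mm ahead (+x) when shut.
- sand_block: Bystander: brown sanding block 64 x 100 x 36 mm beyond the stack; leave alone. Origin: centre of its underside.
- scrub_brush: Bystander: grey scrubbing brush with a handle, 30 x 85 x 55 mm, right of the stack; leave alone. Origin: centre of its underside.
- polish_tin: Bystander: round tin 86 mm across and 40 mm high, left of the dust box; leave alone. Origin: centre of its underside.
Things that resemble listed ones, but are neither listed nor needed, are in the scene too. What is shaped like the part that bears panel_top_center but grey or turquoise is not meant.

How it is judged (in metres and radians):
On the way, in this order (a step that is already met when the one before it is completed fails the run):
1. the top panel alone is lifted off the stack (height (world z) of panel_top_center above 0.055 m and distance of each of panel_middle_center, panel_bottom_center from where it was at the start of the episode below 0.025 m), for 0.2 s.
2. the panel lies flat between the pins, released, with the gate still shut (horizontal distance between panel_top_center and seat below 0.007 m and z of panel_top_center in the frame of seat between -0.003 and 0.003 m and angle between panel_top_center's own z axis and vertical below 0.06 rad and angle between the x axis of panel_top_center and the x axis of seat, either way round below 0.12 rad and contact force between the fingers and anything else below 0.3 N and value of joint gate below 0.006 m), for 0.2 s.
3. the robot holds the gate at half travel (value of joint gate between 0.024 and 0.036 m and contact force between the fingers and gate above 4 N), for 0.3 s.
At the end, for the whole second after the job is handed in: The former top panel lies flat between the pins (centre within 7 mm of the seat, 3 mm in height, 0.12 rad of the box's x); the other two panels are within 25 mm of their start; the fingers still push or grip the gate with over 4 N, the gate at rest at 0.030 m +- 0.006 (all of step 3 and horizontal distance between panel_top_center and seat below 0.007 m and z of panel_top_center in the frame of seat between -0.003 and 0.003 m and angle between panel_top_center's own z axis and vertical below 0.06 rad and angle between the x axis of panel_top_center and the x axis of seat, either way round below 0.12 rad and distance of each of panel_middle_center, panel_bottom_center from where it was at the start of the episode below 0.025 m and velocity of joint gate between -0.01 and 0.01 m/s); the arm keeps its last pose, push and grip.
It fails at once if a second panel is carried off or the rest of the stack pushed away (more than 40 mm) (distance of any of panel_middle_center, panel_bottom_center from where it was at the start of the episode above 0.04 m).
It fails at once if a bystander (sanding block, brush, tin) is moved by more than 30 mm (distance of any of sand_block, scrub_brush, polish_tin from where it was at the start of the episode above 0.03 m).
It also fails if it takes over 48 s, if anything falls off the work surface, if the arm or the gripper's body presses on something with over 40 N, if the wrist force passes 120 N, or if a joint passes its speed limit or range.

## Working session

There is one attempt and no reset: what is moved stays moved. The work goes in short steps, Python scripts to look and compute and a tool call to move; the robot and the scene stay as the last step left them, time stands still between calls to the robot, and variables do not carry over. Pictures are saved under pics/ and viewed, at most 10 in all, crops included, and the job is handed in when it is done.

Besides the shell and the picture viewer there is one more tool, called after "Request:" as name(argument=value, ...), one argument or row to a line, values as JSON. drive_tool: Moves the arm, as the interface text tells. Its arguments: {"type":"object","properties":{"commands":{"type":"array"}},"required":["commands"]}

```bash
mkdir -p pics; python3 - <<'E'
from workcell import state, imaging, manip
import cv2,pickle
d={n:imaging.snapshot(n) for n in("side","top")}
pickle.dump(d,open("s0.pkl","wb"))
for n in d:
    cv2.imwrite(f"pics/{n}0.png",cv2.resize(d[n]["frame"][:,:,::-1],(800,600),interpolation=cv2.INTER_CUBIC))
    print(n,d[n]["mtx"],d[n]["dist"],-d[n]["R"].T@d[n]["t"])
print(state())
E
```

```text
side [[466.13309359   0.         260.68059629]
 [  0.         466.13309359 189.06526932]
 [  0.           0.           1.        ]] [0.0405842 0.        0.        0.        0.       ] [  528.24612414 -1038.83385747  1006.05169687]
top [[377.79058054   0.         256.69550008]
 [  0.         377.79058054 189.75918038]
 [  0.           0.           1.        ]] [-0.12099172  0.          0.          0.          0.        ] [ 193.74732167   -3.48962065 1435.32291042]
{'t': 0.1, 'joint_positions': array([ 1.05799478,  0.4683117 , -0.01161052,  1.60353004,  0.0059637 ,
        1.07143246, -0.05630761]), 'qd': array([-2.02421025e-03, -2.59944393e-04,  1.85101630e-03, -2.58896006e-03,
       -4.76150060e-05, -3.98172455e-05, -1.21968085e-03]), 'joint_torque': array([ 8.91344462e-04, -5.33518839e+01,  2.17067212e-02, -2.51965410e+01,
        1.15371318e-02,  4.34400819e-03,  1.25255863e-05]), 'position': array([ 293.98267164, -579.14380375,  230.41955081]), 'tool_rot': array([-7.90204430e-04,  9.72546724e-01,  2.32706234e-01, -2.31627659e-04]), 'wrist_force': array([ 0.24519192, -0.48793106,  0.14236176]), 'moment': array([ 0.04372034, -0.0424038 ,  0.00486518]), 'grasp_force': 0.0, 'grip_width': 85.53433176765864}
```

View pics/side0.png

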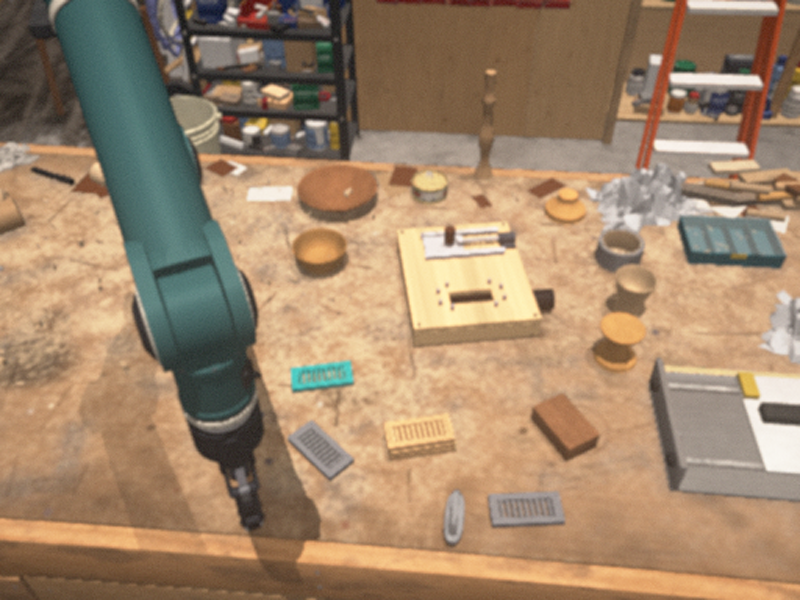

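View pics/top0.png

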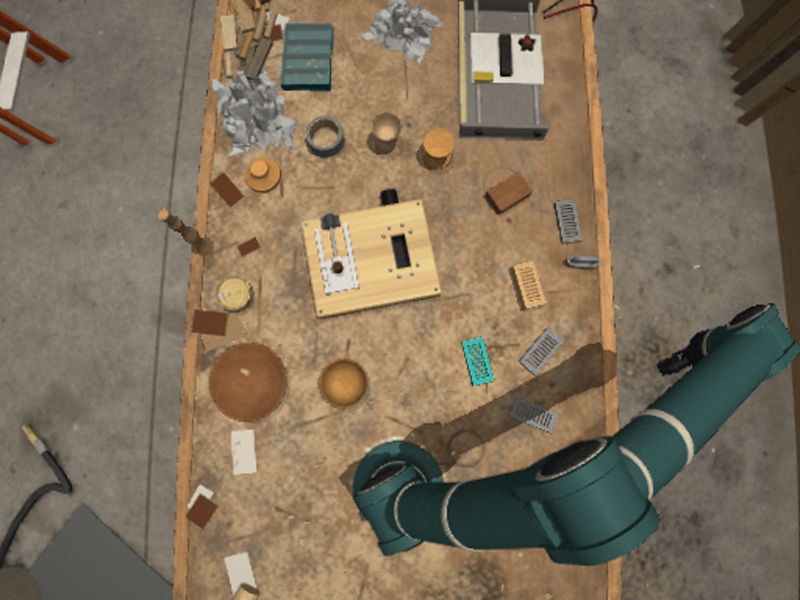

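The side view shows the pale stack near (420,432), with the box top spanning (398,228)-(540,335), the inlet near (470,296) and the knob near (450,236). In the top view the stack is near (528,285), the inlet near (401,250) and the knob near (337,267). Next I'll zoom in on these.

```bash
cat > h.py <<'E'
import numpy as np,cv2,pickle
def ray(s,uv):
    p=cv2.undistortPoints(np.float64(uv).reshape(-1,1,2),s["mtx"],s["dist"])[:,0]
    d=np.c_[p,np.ones(len(p))]@s["R"]; return -s["R"].T@s["t"],d/np.linalg.norm(d,axis=1)[:,None]
def plane(s,uv,z):
    c,d=ray(s,uv); return c+d*((z-c[2])/d[:,2])[:,None]
def tri(a,ua,b,ub):
    c1,d1=ray(a,ua);c2,d2=ray(b,ub);out=[]
    for x,y in zip(d1,d2):
        P=lambda v:np.eye(3)-np.outer(v,v)
        X=np.linalg.solve(P(x)+P(y),P(x)@c1+P(y)@c2)
        out.append(np.r_[X,np.linalg.norm(np.cross(x,y)@(c2-c1))/np.linalg.norm(np.cross(x,y))])
    return np.array(out)
def proj(s,X): return cv2.projectPoints(np.float64(X).reshape(-1,1,3),cv2.Rodrigues(s["R"])[0],s["t"],s["mtx"],s["dist"])[0][:,0]
E
python3 - <<'E'
from h import *
d=pickle.load(open("s0.pkl","rb"))
def crop(n,x,y,w,h,W,H): return cv2.resize(d[n]["frame"][y:y+h,x:x+w,::-1],(W,H),interpolation=cv2.INTER_CUBIC)
# 400x300 tiles
a=crop("side",240,255,60,45,400,300); b=crop("top",315,160,48,36,400,300)
c=crop("side",250,140,106,79,400,300); e=crop("top",185,120,107,80,400,300)
cv2.imwrite("pics/c1.png",np.vstack([np.hstack([a,b]),np.hstack([c,e])]))
E
```

```text
(no output)
```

View pics/c1.png

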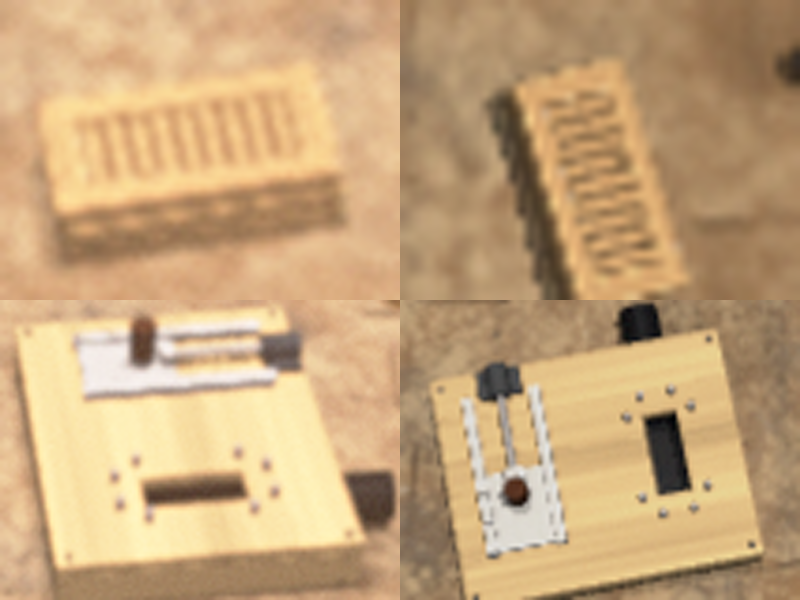

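The crops show the panel's four top-face corners in the side view (tile 42,102; 315,65; 340,185; 58,210). All 8 grey pins around the inlet are visible in both views, and the knob is at tile (143,340) in the side view and (516,490) in the top view.

```bash
cat > m.py <<'E'
from h import *
d=pickle.load(open("s0.pkl","rb")); S,T=d["side"],d["top"]
np.set_printoptions(precision=1,suppress=True)
off=lambda a,k,o:np.array(a,float)/k+np.array(o)-.5+.5/k
ps=off([(137,160),(114,176),(120,204),(149,215),(238,152),(266,164),(274,192),(255,206)],3.774,(250,140))
pt=off([(272,90),(240,97),(227,117),(290,106),(243,197),(263,213),(294,207),(308,186)],3.738,(185,120))
def refine(s,p,r=2):
    sat=cv2.cvtColor(s["frame"],cv2.COLOR_RGB2HSV)[...,1].astype(float); out=[]
    for q in p:
        for _ in range(3):
            x,y=np.round(q).astype(int); yy,xx=np.mgrid[y-r:y+r+1,x-r:x+r+1]
            w=sat[y-r:y+r+1,x-r:x+r+1]; w=np.clip(np.percentile(w,75)-w,0,None)
            q=np.array([(w*xx).sum(),(w*yy).sum()])/w.sum()
        out.append(q)
    return np.array(out)
def fit(P,M):
    # nearest assign from init, then Kabsch
    c=P.mean(0); th=np.deg2rad(8)
    for _ in range(6):
        R=np.array([[np.cos(th),-np.sin(th)],[np.sin(th),np.cos(th)]])
        Q=M@R.T+c; i=np.argmin(np.linalg.norm(P[:,None]-Q[None],axis=2),1)
        m=M[i]; A=(P-P.mean(0)).T@(m-m.mean(0)); th=np.arctan2(A[1,0]-A[0,1],A[0,0]+A[1,1])
        R=np.array([[np.cos(th),-np.sin(th)],[np.sin(th),np.cos(th)]]); c=P.mean(0)-R@m.mean(0)
    return c,th,np.linalg.norm(P-m@R.T-c,axis=1),i
M=np.array([(x,y) for a,b in((42,33),(62,16)) for x in(a,-a) for y in(b,-b)],float)
rs,rt=refine(S,ps),refine(T,pt)
for n,s,r0,r in(("side",S,ps,rs),("top",T,pt,rt)):
    for q in(r0,r):
        c,th,e,i=fit(plane(s,q,58)[:,:2],M); print(n,"seat",c,"yaw %.3f"%th,"res",e,i)
    if n=="side": i_s=i
    else: i_t=i
X=tri(S,rs[np.argsort(i_s)],T,rt[np.argsort(i_t)]); print("pins 3d\n",X); print("mean",X.mean(0))
# inlet
for n,s,q in(("side",S,off([(143,181),(240,174),(247,197),(148,203)],3.774,(250,140))),("top",T,off([(245,120),(274,112),(291,190),(260,193)],3.738,(185,120)))):
    P=plane(s,q,50)[:,:2]; print(n,"inlet",P.mean(0),np.linalg.norm(P-np.roll(P,1,0),axis=1))
# stack top face: bright pale mask in top view
hsv=cv2.cvtColor(T["frame"],cv2.COLOR_RGB2HSV)
for p in [(338,178),(333,180),(345,185),(325,180),(352,190)]: print(p,hsv[p[1],p[0]],T["frame"][p[1],p[0]])
sc=off([(42,102),(315,65),(340,185),(58,210)],6.667,(240,255))
P=plane(S,sc,36); print("panel side corners z36\n",P,P.mean(0),np.linalg.norm(P-np.roll(P,1,0),axis=1))
print("pred in top",proj(T,P))
# knob
k=tri(S,off([(143,340-300)],3.774,(250,140)),T,off([(116,191)],3.738,(185,120)));print("knob",k)
E
python3 m.py; python3 - <<'E'
from h import *
T=pickle.load(open("s0.pkl","rb"))["top"]
a=cv2.resize(T["frame"][160:205,310:370,::-1],(800,600),interpolation=cv2.INTER_CUBIC)
cv2.imwrite("pics/c2.png",a)
E
```

```text
side seat [560.9  -5.4] yaw 0.204 res [1.2 0.2 0.9 1.3 0.2 0.6 1.8 1.8] [2 6 7 3 0 4 5 1]
side seat [561.4   3. ] yaw 0.170 res [2.7 1.3 1.5 2.5 3.5 4.2 8.7 1.7] [2 6 7 3 0 4 5 1]
top seat [557.1   2.2] yaw 0.201 res [1.  1.  0.8 1.3 0.5 0.3 0.6 1.1] [5 4 0 1 2 6 7 3]
top seat [559.3   2.4] yaw 0.206 res [1.1 0.2 0.9 0.8 0.6 1.  1.2 1.2] [5 4 0 1 2 6 7 3]
pins 3d
 [[594.3  43.6  59.2   3.7]
 [608.2 -20.8  57.    2.9]
 [511.9  26.1  61.6   3.7]
 [525.2 -38.5  57.    2.4]
 [618.2  31.   59.4   3.3]
 [625.5  -0.9  49.5   2.8]
 [497.3   5.8  60.3   3.1]
 [503.4 -25.2  58.4   1. ]]
mean [560.5   2.6  57.8   2.9]
side inlet [561.6  -3. ] [25.9 78.9 27.3 79.2]
top inlet [556.8   1.8] [77.7 30.7 83.3 31.4]
(338, 178) [ 16 125 157] [157 120  80]
(333, 180) [ 16 116 220] [220 174 120]
(345, 185) [ 17 122 223] [223 175 116]
(325, 180) [ 16  96 176] [176 146 110]
(352, 190) [ 15 114 155] [155 121  86]
panel side corners z36
 [[ 427.2 -304.7   36. ]
 [ 531.5 -277.5   36. ]
 [ 543.5 -333.2   36. ]
 [ 438.7 -353.8   36. ]] [ 485.2 -317.3   36. ] [ 50.5 107.7  57.  106.7]
pred in top [[336.9 196.1]
 [329.2 169.1]
 [343.5 166.2]
 [349.7 193.2]]
knob [[511.3 151.3  76.    2.4]]
```

View pics/c2.png

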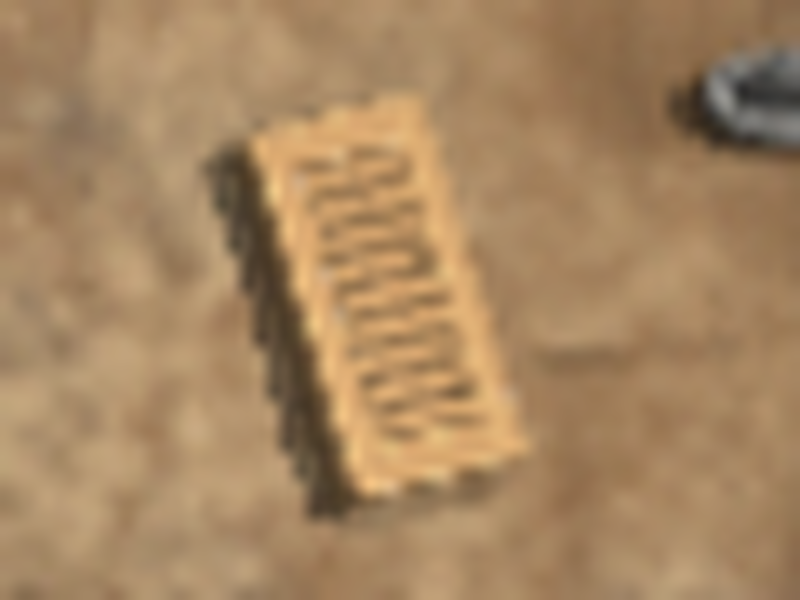

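The top-view crop gives the panel corners at (250,135), (418,97), (525,452) and (362,497) in the zoom.

```bash
cat >> m.py <<'E'
print("----")
tc=off([(250,135),(418,97),(525,452),(362,497)],13.333,(310,160))
P=plane(T,tc,36);print(P,"\ncentre",P.mean(0),np.linalg.norm(P-np.roll(P,1,0),axis=1))
v=(P[0]+P[1]-P[2]-P[3]);print("yaw",np.arctan2(v[1],v[0]))
print("tri corners",tri(S,sc[[1,2,3,0]],T,tc)); print(tri(S,sc.mean(0)[None],T,tc.mean(0)[None]))
E
python3 m.py | sed -n '/----/,$p'
```

```text
----
[[ 529.1 -274.    36. ]
 [ 541.  -323.1   36. ]
 [ 437.8 -350.8   36. ]
 [ 424.4 -303.6   36. ]] 
centre [ 483.1 -312.9   36. ] [108.8  50.5 106.9  49.1]
yaw 0.2691857041096341
tri corners [[ 530.8 -274.6   32.     1.5]
 [ 543.6 -325.5   25.4    0. ]
 [ 438.4 -351.6   32.8    0.1]
 [ 425.9 -303.7   34.2    2.5]]
[[ 484.4 -314.    30.5    1. ]]
```

Request:
drive_tool(
  commands=[
    [21.1, 29.4, -11, 0, 0, -0.024, -0.5],
    [21.1, 29.4, -11, 0, 0, -0.024, -0.5],
    [21.1, 29.4, -11, 0, 0, -0.024, -0.5],
    [21.1, 29.4, -11, 0, 0, -0.024, -0.5],
    [21.1, 29.4, -11, 0, 0, -0.024, -0.5],
    [21.1, 29.4, -11, 0, 0, -0.024, -0.5],
    [21.1, 29.4, -11, 0, 0, -0.024, -0.5],
    [21.1, 29.4, -11, 0, 0, -0.024, -0.5],
    [21.1, 29.4, -11, 0, 0, -0.024, -0.5],
    [0, 0, 0, 0, 0, 0, -0.5],
  ],
)

```text
t: 0.93
position: [488.0, -305.7, 129.9]
tool_rot: [-0.003, 0.991, 0.132, -0.0]
wrist_force: [-0.1, 1.5, 0.5]
grip_width: 64.0
grasp_force: 0.0
```

Request:
drive_tool(
  commands=[
    [0, 0, 0, 0, 0, 0, -0.5],
    [0, 0, 0, 0, 0, 0, -0.5],
  ],
)

```text
t: 1.1
position: [483.7, -315.3, 132.0]
tool_rot: [0.0, 0.992, 0.127, -0.001]
wrist_force: [-0.5, -0.5, 0.7]
grip_width: 64.0
grasp_force: 0.0
```

```bash
cat > look.py <<'E'
import sys
from h import *
from workcell import state, imaging
def look(tag):
    d={n:imaging.snapshot(n) for n in("side","top")}; pickle.dump(d,open(tag+".pkl","wb")); s=state()
    x=s["tool_rot"]; yaw=2*np.arctan2(x[2],x[1]); yaw=(yaw+np.pi/2)%np.pi-np.pi/2
    print(s["t"],s["position"],x,"yaw %.3f"%yaw,s["grip_width"],s["grasp_force"],s["wrist_force"]); return d,s
def pair(d,X,r,tag):
    X=np.array(X,float);t=[]
    for n in("side","top"):
        u=np.round(proj(d[n],X)[0]).astype(int); w,h=int(r*4/5.),r*6//5
        x0,y0=u[0]-w//2,u[1]-h//2; f=d[n]["frame"][y0:y0+h,x0:x0+w,::-1]
        k=400/w; print(n,"x0,y0",x0,y0,"k",k,600/h); t.append(cv2.resize(f,(400,600),interpolation=cv2.INTER_CUBIC))
    cv2.imwrite(f"pics/{tag}.png",np.hstack(t))
E
python3 - <<'E'
from look import *
d,s=look("s1"); p=s["position"]; pair(d,p-[0,0,40],100,"s1"); print(proj(d["side"],p),proj(d["top"],p))
E
```

```text
1.2 [ 483.22531653 -316.6712252   132.48582845] [ 4.50647401e-04  9.92112821e-01  1.25347186e-01 -1.71724522e-04] yaw 0.251 64.09812345738821 0.0 [-1.1085269   0.3010277  -0.88793287]
side x0,y0 227 201 k 5.0 5.0
top x0,y0 303 118 k 5.0 5.0
[[267.6207821  250.83700531]] [[345.52560742 176.1455437 ]]
```

View pics/s1.png

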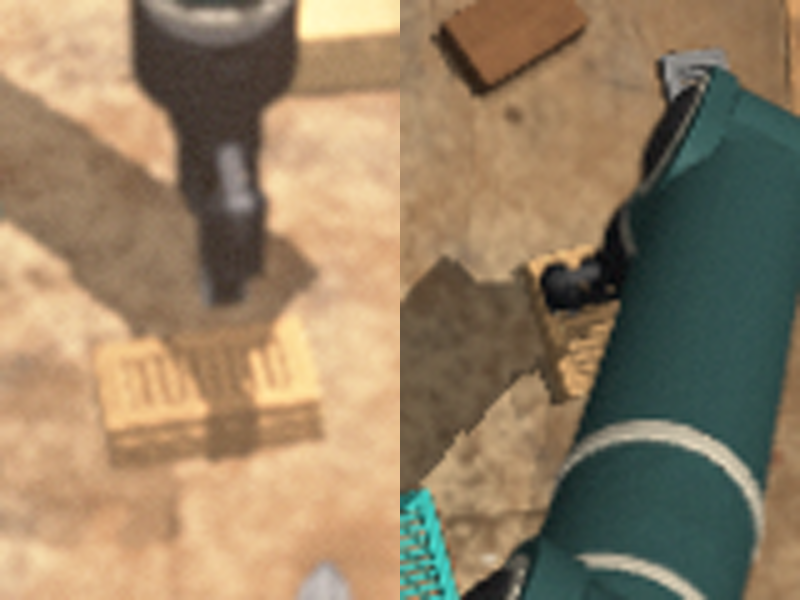

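The side view shows the front finger tip at tile (225,300), i.e. pixel about (272,261), above the stack. The arm hides most of the stack in the top view.

```bash
python3 - <<'E'
from look import *
d=pickle.load(open("s1.pkl","rb")); s=d["side"]
c=np.array([484.1,-315,132.3]); y=np.array([np.sin(.253),-np.cos(.253),0]); x=np.array([np.cos(.253),np.sin(.253),0])
for o in(32,46):
  for sx in(-11,11):
    for z in(3,8): print(o,sx,z,(proj(s,c+y*o+x*sx+[0,0,z])[0]-[227,201])*5)
P=np.array([484,-314,36])
print([(proj(s,P+x*a*55+y*b*26)[0]-[227,201])*5 for a in(-1,1) for b in(-1,1)])
E
```

```text
32 -11 3 [194.25961771 297.82716548]
32 -11 8 [194.35479688 291.11706052]
32 11 3 [240.13832719 291.77980818]
32 11 8 [240.37368228 285.06784237]
46 -11 3 [199.45423578 321.31542836]
46 -11 8 [199.56632387 314.61370156]
46 11 3 [245.75180738 315.15404415]
46 11 8 [246.00654339 308.45009321]
[array([ 89.03588542, 340.6968618 ]), array([103.61501985, 423.63787034]), array([297.86302004, 312.81791247]), array([319.04599762, 393.91399744])]
```

Request:
drive_tool(
  commands=[
    [0, 0, -20, 0, 0, 0, -0.5],
    [0, -1, -25, 0, 0, 0, -0.5],
    [0, 0, -25, 0, 0, 0, -0.5],
    [0, 0, -20, 0, 0, 0, -0.5],
    [0, 0, -12, 0, 0, 0, -0.5],
    [0, 0, -7.5, 0, 0, 0, -0.5],
    [0, 0, 0, 0, 0, 0, -0.5],
    [0, 0, 0, 0, 0, 0, -0.5],
  ],
)

```text
t: 1.87
position: [484.3, -316.7, 23.3]
tool_rot: [0.0, 0.992, 0.126, 0.0]
wrist_force: [0.2, 0.3, 0.9]
grip_width: 64.0
grasp_force: 0.0
```

```bash
python3 - <<'E'
from look import *
d,s=look("s2"); pair(d,[484,-315,36],75,"s2")
E
```

```text
1.9667 [ 484.94407185 -316.72628737   24.05097157] [7.40355283e-04 9.91980722e-01 1.26383994e-01 8.85970110e-04] yaw 0.253 63.79612866011227 0.0 [ 0.35202652  0.52497353 -0.25125763]
side x0,y0 238 230 k 6.666666666666667 6.666666666666667
top x0,y0 309 136 k 6.666666666666667 6.666666666666667
```

View pics/s2.png

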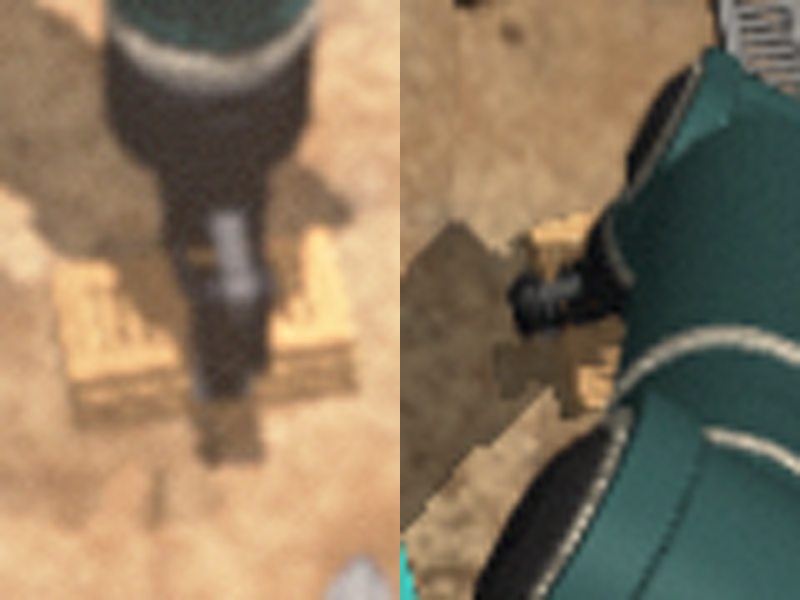

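The side view shows the front finger just clear of the panel's front face, spanning tile x 190-267 with its tip at y≈400. There is no contact force, so I'll close the fingers.

Request:
drive_tool(
  commands=[
    [0, 0, 0, 0, 0, 0, -0.3],
    [0, 0, 0, 0, 0, 0, -0.2],
    [0, 0, 0, 0, 0, 0, 0],
    [0, 0, 0, 0, 0, 0, 0.5],
    [0, 0, 0, 0, 0, 0, 0.5],
    [0, 0, 0, 0, 0, 0, 0.5],
  ],
)

```text
t: 2.47
position: [484.8, -316.3, 24.4]
tool_rot: [0.001, 0.992, 0.127, 0.001]
wrist_force: [-2.7, 1.1, 7.7]
grip_width: 49.9
grasp_force: 61.5
```

Request:
drive_tool(
  commands=[
    [0, 0, 5, 0, 0, 0, 0.5],
    [0, 0, 10, 0, 0, 0, 0.5],
    [0, 0, 20, 0, 0, 0, 0.5],
    [0, 0, 25, 0, 0, 0, 0.5],
    [0, 0, 25, 0, 0, 0, 0.5],
    [0, 0, 15, 0, 0, 0, 0.5],
    [0, 0, 0, 0, 0, 0, 0.5],
    [0, 0, 0, 0, 0, 0, 0.5],
  ],
)

```text
t: 3.13
position: [484.6, -316.4, 124.2]
tool_rot: [0.001, 0.992, 0.127, 0.001]
wrist_force: [-0.1, 0.7, -0.9]
grip_width: 49.8
grasp_force: 62.6
```

```bash
python3 - <<'E'
from look import *
d,s=look("s3"); pair(d,[484,-315,70],100,"s3")
E
```

```text
3.2333 [ 483.46725535 -315.66884657  122.1710534 ] [-3.66677177e-04  9.91964003e-01  1.26518703e-01 -5.47404114e-04] yaw 0.254 50.393771422329465 62.62303590774536 [-0.34797076 -0.19625086 -0.89334722]
side x0,y0 228 206 k 5.0 5.0
top x0,y0 301 120 k 5.0 5.0
```

View pics/s3.png

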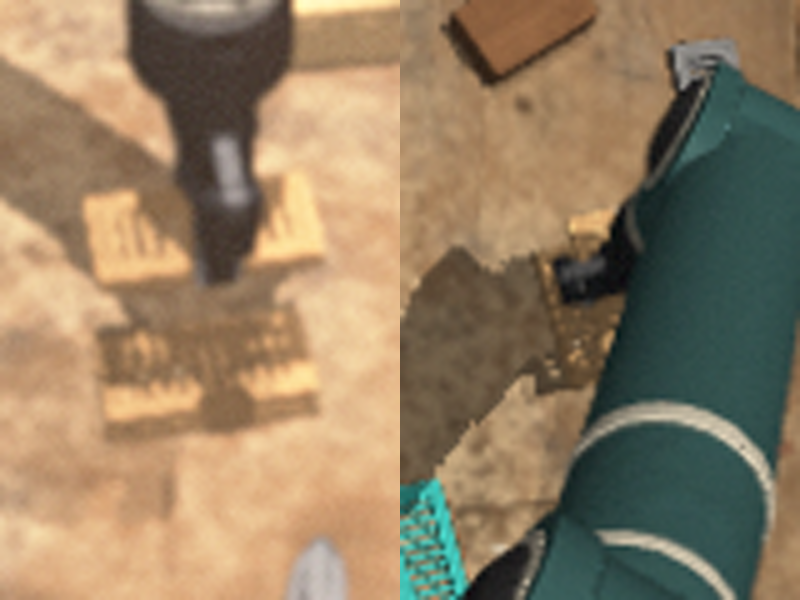

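The top panel alone is lifted, with face corners in the left tile at about (83,203), (313,173), (325,248) and (98,270). The two lower panels stay in place.

```bash
python3 - <<'E'
from look import *
np.set_printoptions(precision=1,suppress=True)
d=pickle.load(open("s3.pkl","rb")); s=d["side"]
t=np.array([(83,203),(313,173),(325,248),(98,270)],float)/5+[228,206]-.4
for z in(134,136): 
  P=plane(s,t,z); print(P,P.mean(0),np.linalg.norm(P-np.roll(P,1,0),axis=1))
# pin side profile: enlarge side view of seat using saturation
d0=pickle.load(open("s0.pkl","rb"))["side"]["frame"]
a=cv2.resize(d0[172:202,272:332,::-1],(800,400),interpolation=cv2.INTER_CUBIC)
cv2.imwrite("pics/c4.png",a)
E
```

```text
[[ 425.5 -308.5  134. ]
 [ 536.1 -279.5  134. ]
 [ 543.7 -326.   134. ]
 [ 437.2 -348.7  134. ]] [ 485.6 -315.7  134. ] [ 41.9 114.3  47.1 108.8]
[[ 425.8 -310.2  136. ]
 [ 536.  -281.2  136. ]
 [ 543.6 -327.6  136. ]
 [ 437.5 -350.3  136. ]] [ 485.7 -317.3  136. ] [ 41.8 114.   47.  108.6]
```

View pics/c4.png

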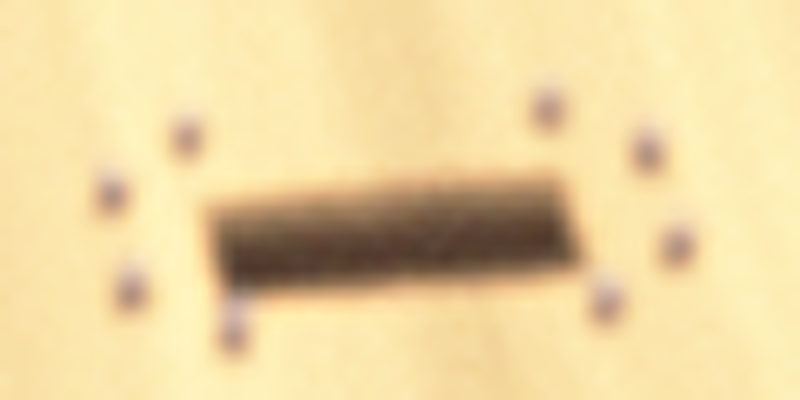

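The zoom shows the pins' dark front sides at (187,138), (111,195), (130,293), (234,335), (547,112), (648,153), (678,247) and (605,305). The full inlet outline is (212,205), (560,180), (582,265), (232,293).

```bash
cat >> m.py <<'E'
print("====")
k=800/60
q=off([(187,138),(111,195),(130,293),(234,335),(547,112),(648,153),(678,247),(605,305)],k,(272,172))
for z in(54,56,58): c,th,e,i=fit(plane(S,q,z)[:,:2],M); print(z,c,th,e)
P=plane(S,off([(212,205),(560,180),(582,265),(232,293)],k,(272,172)),50)[:,:2]; print("inlet",P.mean(0),np.linalg.norm(P-np.roll(P,1,0),axis=1))
# box edge check: top-face corners from top view tile
b=off([(30,85),(322,27),(363,254),(70,303)],3.738,(185,120)); P=plane(T,b,50)[:,:2]; print("box",P,P.mean(0),np.linalg.norm(P-np.roll(P,1,0),axis=1))
c=P.mean(0); print("seat from box",c+75*np.array([np.sin(.205),-np.cos(.205)]))
E
python3 m.py | sed -n '/====/,$p'
```

```text
====
54 [560.8  -0.7] 0.20467723856383946 [0.3 0.1 0.7 0.6 0.6 0.1 0.2 0.5]
56 [560.7  -2.9] 0.20467723856383901 [0.3 0.2 0.6 0.7 0.7 0.2 0.2 0.5]
58 [560.7  -5.1] 0.20467723856383924 [0.4 0.3 0.5 0.8 0.8 0.3 0.3 0.6]
inlet [561.9  -1. ] [29.3 80.3 28.5 79.7]
box [[626.8 246.2]
 [692.4 -52.8]
 [454.6 -94.9]
 [401.4 196.2]] [543.8  73.7] [230.9 306.2 241.5 295.9]
seat from box [559.1   0.2]
```

Request:
drive_tool(
  commands=[
    [8.4, 35.3, 0, 0, 0, -0.006, 0.5],
    [8.4, 35.3, 0, 0, 0, -0.006, 0.5],
    [8.4, 35.3, 0, 0, 0, -0.006, 0.5],
    [8.4, 35.3, 0, 0, 0, -0.006, 0.5],
    [8.4, 35.3, 0, 0, 0, -0.006, 0.5],
    [8.4, 35.3, 0, 0, 0, -0.006, 0.5],
    [8.4, 35.3, 0, 0, 0, -0.006, 0.5],
    [8.4, 35.3, 0, 0, 0, -0.006, 0.5],
    [8.2, 34.9, -14, 0, 0, 0, 0.5],
    [0, 0, -24, 0, 0, 0, 0.5],
  ],
)

```text
t: 4.07
position: [562.3, 11.2, 85.7]
tool_rot: [-0.002, 0.994, 0.108, 0.003]
wrist_force: [0.9, 1.5, -0.7]
grip_width: 50.2
grasp_force: 62.6
```

Request:
drive_tool(
  commands=[
    [0, 0, 0, 0, 0, 0, 0.5],
    [0, 0, 0, 0, 0, 0, 0.5],
    [0, 0, 0, 0, 0, 0, 0.5],
  ],
)

```text
t: 4.32
position: [559.2, 0.2, 84.5]
tool_rot: [0.0, 0.995, 0.102, -0.001]
wrist_force: [-0.0, 0.0, -1.1]
grip_width: 50.1
grasp_force: 62.7
```

```bash
python3 - <<'E'
from look import *
d,s=look("s4"); pair(d,[560,2,70],75,"s4")
print([(n,proj(d[n],[560,2,62])) for n in d])
E
```

```text
4.4167 [ 5.60003697e+02 -5.07201535e-02  8.54995445e+01] [2.82607887e-04 9.94824454e-01 1.01606879e-01 5.18289916e-04] yaw 0.204 49.98570655806229 62.670167684555054 [-0.24805071 -0.49503086 -0.17673344]
side x0,y0 271 139 k 6.666666666666667 6.666666666666667
top x0,y0 226 114 k 6.666666666666667 6.666666666666667
[('side', array([[300.92277608, 185.5422363 ]])), ('top', array([[256.13149058, 159.07116547]]))]
```

View pics/s4.png

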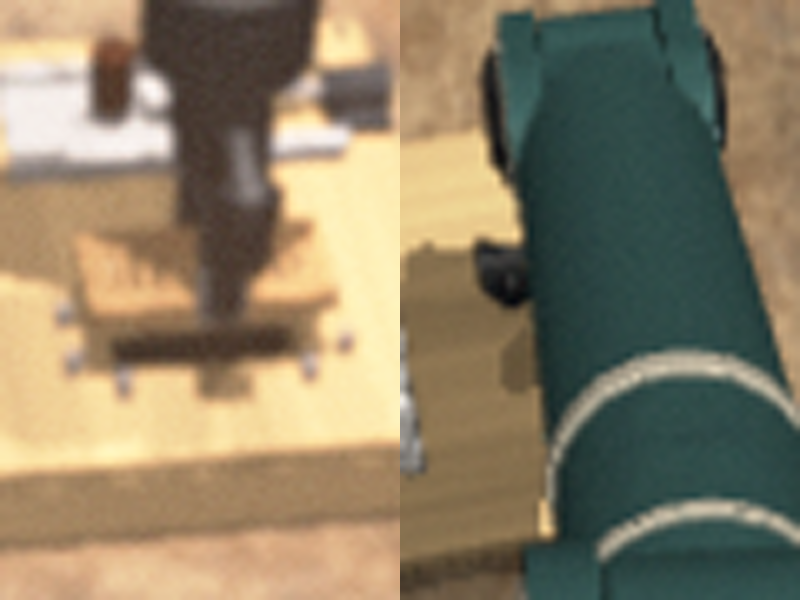

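The hovering panel's top corners are at tile about (75,238), (308,225), (338,290) and (92,308). The front pins show below it at (124,380) and (308,362), the side pins at (65,312), (72,357) and (345,340), so it looks centred. Checking with numbers.

```bash
python3 - <<'E'
from look import *
np.set_printoptions(precision=1,suppress=True)
d=pickle.load(open("s4.pkl","rb")); s=d["side"]; k=75*4//5; k=400/60
f=lambda a:np.array(a,float)/k+[271,139]-.5+.5/k
P=plane(s,f([(75,238),(308,225),(338,290),(92,308)]),98);print(P,P.mean(0),np.linalg.norm(P-np.roll(P,1,0),axis=1))
R=np.array([[np.cos(.205),-np.sin(.205)],[np.sin(.205),np.cos(.205)]])
m=np.array([(-42,-33),(42,-33),(-62,16),(-62,-16),(62,-16)])
for z in(56,58,60):
  Q=plane(s,f([(124,380),(308,362),(65,312),(72,357),(345,340)]),z)[:,:2]; c=Q-m@R.T; print(z,c,c.mean(0))
E
```

```text
[[501.2   7.   98. ]
 [604.4  25.   98. ]
 [617.4 -17.4  98. ]
 [511.  -38.6  98. ]] [558.5  -6.   98. ] [ 46.6 104.8  44.4 108.5]
56 [[561.1   2.4]
 [560.    4.2]
 [562.1   0.8]
 [560.4   2.6]
 [560.4  -0.6]] [560.8   1.9]
58 [[561.1   0.3]
 [559.9   2. ]
 [562.2  -1.4]
 [560.4   0.5]
 [560.2  -2.8]] [560.8  -0.3]
60 [[561.1  -1.8]
 [559.7  -0.1]
 [562.2  -3.6]
 [560.5  -1.6]
 [560.   -5. ]] [560.7  -2.4]
```

Request:
drive_tool(
  commands=[
    [1.5, 1.0, -10, 0, 0, 0, 0.5],
    [0, 0, -8, 0, 0, 0, 0.5],
    [0, 0, -4, 0, 0, 0, 0.5],
    [0, 0, -3, 0, 0, 0, 0.5],
    [0, 0, -2, 0, 0, 0, 0.5],
    [0, 0, 0, 0, 0, 0, 0.5],
    [0, 0, 0, 0, 0, 0, 0.5],
  ],
)

```text
t: 5.0
position: [561.0, 2.3, 57.7]
tool_rot: [-0.0, 0.995, 0.103, -0.0]
wrist_force: [0.2, -0.1, 0.5]
grip_width: 50.3
grasp_force: 62.7
```

Request:
drive_tool(
  commands=[
    [0, 0, -2, 0, 0, 0, 0.5],
    [0, 0, -2, 0, 0, 0, 0.5],
    [0, 0, 0, 0, 0, 0, 0.5],
    [0, 0, 0, 0, 0, 0, 0.5],
  ],
)

```text
t: 5.33
position: [561.0, 2.3, 53.8]
tool_rot: [0.0, 0.995, 0.103, -0.0]
wrist_force: [0.3, -0.1, -0.3]
grip_width: 50.0
grasp_force: 62.7
```

Request:
drive_tool(
  commands=[
    [0, 0, -2, 0, 0, 0, 0.5],
    [0, 0, -1.5, 0, 0, 0, 0.5],
    [0, 0, 0, 0, 0, 0, 0.5],
    [0, 0, 0, 0, 0, 0, 0.5],
  ],
)

```text
t: 5.67
position: [561.2, 2.3, 50.5]
tool_rot: [0.0, 0.995, 0.103, 0.0]
wrist_force: [-0.8, 0.2, 2.4]
grip_width: 49.9
grasp_force: 63.0
```

Request:
drive_tool(
  commands=[
    [0, 0, -1, 0, 0, 0, 0.5],
    [0, 0, -0.5, 0, 0, 0, 0.5],
    [0, 0, 0, 0, 0, 0, 0.5],
    [0, 0, 0, 0, 0, 0, 0.5],
  ],
)

```text
t: 6.0
position: [561.2, 2.3, 50.4]
tool_rot: [0.0, 0.995, 0.103, 0.0]
wrist_force: [-4.8, 0.4, 14.7]
grip_width: 50.4
grasp_force: 64.4
```

Request:
drive_tool(
  commands=[
    [0, 0, 1, 0, 0, 0, 0.5],
    [0, 0, 0, 0, 0, 0, -0.2],
    [0, 0, 0, 0, 0, 0, -0.5],
    [0, 0, 0, 0, 0, 0, -0.5],
    [0, 0, 0, 0, 0, 0, -0.5],
  ],
)

```text
t: 6.42
position: [560.9, 2.3, 49.5]
tool_rot: [-0.0, 0.995, 0.103, -0.0]
wrist_force: [-1.2, 0.0, -0.2]
grip_width: 64.2
grasp_force: 0.0
```

Request:
drive_tool(
  commands=[
    [0, 0, 10, 0, 0, 0, -0.5],
    [0, 0, 25, 0, 0, 0, -0.5],
    [0, 0, 35, 0, 0, 0, -0.5],
    [0, 0, 40, 0, 0, 0, -0.5],
    [-40, 0, 10, 0, 0, 0, -0.5],
    [-40, 0, 0, 0, 0, 0, -0.5],
    [-40, 0, 0, 0, 0, 0, -0.5],
    [0, 0, 0, 0, 0, 0, -0.5],
    [0, 0, 0, 0, 0, 0, -0.5],
  ],
)

```text
t: 7.17
position: [439.2, 2.1, 170.5]
tool_rot: [0.0, 0.995, 0.103, 0.0]
wrist_force: [2.2, 0.1, 0.0]
grip_width: 64.3
grasp_force: 0.0
```

```bash
python3 - <<'E'
from look import *
d,s=look("s5"); 
a=d["side"]["frame"][169:207,271:331,::-1]; b=d["top"]["frame"][138:188,220:286,::-1]
t=[cv2.resize(x,None,fx=k,fy=k,interpolation=cv2.INTER_CUBIC) for x,k in((a,6.5),(b,6))]
h=max(x.shape[0] for x in t); t=[cv2.copyMakeBorder(x,0,h-x.shape[0],0,0,0) for x in t]
cv2.imwrite("pics/s5.png",np.hstack(t)); print(np.hstack(t).shape)
E
```

```text
7.2667 [442.35681975   2.32272879 170.75945713] [9.80244937e-05 9.94717940e-01 1.02638053e-01 1.28054687e-03] yaw 0.206 63.931681243698534 0.0 [ 0.38206045 -0.66942553  0.68537429]
(300, 786, 3)
```

View pics/s5.png

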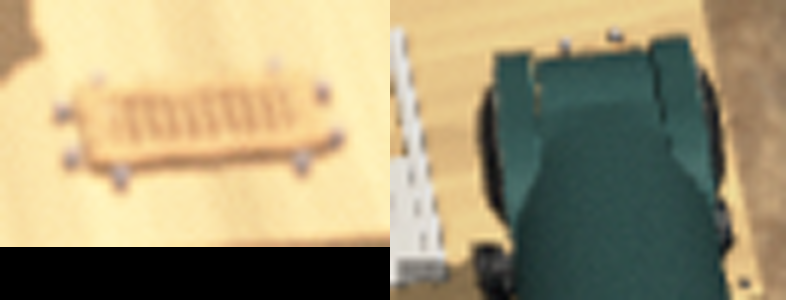

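The side view shows the panel lying flat inside all eight pins, with pins visible on every side. I've used all my pictures, so from here I measure the knob numerically.

```bash
python3 - <<'E'
from look import *
np.set_printoptions(precision=1,suppress=True)
ct={}
for f in("s0","s5"):
  d=pickle.load(open(f+".pkl","rb"))
  for n,(x,y,r) in {"side":(288,150,9),"top":(216,171,8)}.items():
    fr=d[n]["frame"][y-r:y+r+1,x-r:x+r+1].astype(int); R,G,B=fr[...,0],fr[...,1],fr[...,2]
    m=((R<130)&(R-B>15)&(G<0.72*R)).astype(np.uint8)
    k,l,st,c=cv2.connectedComponentsWithStats(m); 
    if k<2: print(f,n,"none"); continue
    i=1+np.argmax(st[1:,4]); u=c[i]+[x-r,y-r]; print(f,n,u,st[i]); ct[f,n]=(d[n],u)
    for z in(78,81,98): print("  ",z,plane(d[n],u[None],z)[0])
a,b=ct["s0","side"],ct["s0","top"]; print(tri(a[0],a[1][None],b[0],b[1][None]))
# in box frame relative to seat robot
for X in [(511,151)]:
  v=np.array(X)-[561,2.3]; c,s=np.cos(.205),np.sin(.205); print("rel",c*v[0]+s*v[1],-s*v[0]+c*v[1])
E
```

```text
s0 side [287.3 150. ] [ 7  5  4  9 26]
   78 [511.8 150.4  78. ]
   81 [511.9 146.6  81. ]
   98 [512.2 124.8  98. ]
s0 top [215.7 170.6] [ 5  5  6  6 29]
   78 [510.3 150.6  78. ]
   81 [509.6 150.2  81. ]
   98 [505.6 148.3  98. ]
s5 side [287.5 149.7] [ 7  5  4  9 27]
   78 [512.2 152.2  78. ]
   81 [512.2 148.4  81. ]
   98 [512.5 126.5  98. ]
s5 top [215.6 170.5] [ 5  5  6  6 28]
   78 [510.6 150.9  78. ]
   81 [509.9 150.5  81. ]
   98 [505.9 148.6  98. ]
[[511.1 150.8  77.4   1.4]]
rel -18.682612548134774 155.7647263932893
```

Request:
drive_tool(
  commands=[
    [14.1, 29.6, -4, 0, 0, 0, -0.5],
    [14.1, 29.6, -4, 0, 0, 0, -0.5],
    [14.1, 29.6, -4, 0, 0, 0, -0.5],
    [14.1, 29.6, -4, 0, 0, 0, -0.5],
    [14.1, 29.6, -4, 0, 0, 0, -0.5],
    [0, 0, 0, 0, 0, 0, -0.5],
    [0, 0, 0, 0, 0, 0, -0.5],
    [0, 0, -25, 0, 0, 0, -0.5],
    [0, 0, -15, 0, 0, 0, -0.5],
    [0, 0, 0, 0, 0, 0, -0.5],
  ],
)

```text
t: 8.1
position: [510.0, 148.4, 107.0]
tool_rot: [0.001, 0.995, 0.102, -0.003]
wrist_force: [-0.5, -0.3, -0.1]
grip_width: 64.1
grasp_force: 0.0
```

Request:
drive_tool(
  commands=[
    [0, 0, -12, 0, 0, 0, -0.5],
    [0, 0, -10, 0, 0, 0, -0.5],
    [0, 0, -10, 0, 0, 0, -0.5],
    [0, 0, -6, 0, 0, 0, -0.5],
    [0, 0, -4.8, 0, 0, 0, -0.5],
    [0, 0, 0, 0, 0, 0, -0.5],
    [0, 0, 0, 0, 0, 0, -0.5],
  ],
)

```text
t: 8.68
position: [511.5, 150.4, 66.9]
tool_rot: [0.0, 0.995, 0.103, -0.0]
wrist_force: [0.0, 0.6, -0.5]
grip_width: 64.4
grasp_force: 0.0
```

```bash
python3 - <<'E'
from look import *
d,s=look("s6")
E
```

```text
8.7833 [511.87302237 150.45714154  67.39673535] [-6.63714691e-05  9.94708579e-01  1.02736013e-01  3.86764151e-04] yaw 0.206 63.89721677603169 0.0 [ 0.46840289  0.62128502 -0.10822089]
```

Request:
drive_tool(
  commands=[
    [0, 0, 0, 0, 0, 0, -0.1],
    [0, 0, 0, 0, 0, 0, 0.2],
    [0, 0, 0, 0, 0, 0, 0.32],
    [0, 0, 0, 0, 0, 0, 0.36],
    [0, 0, 0, 0, 0, 0, 0.36],
    [0, 0, 0, 0, 0, 0, 0.36],
  ],
)

```text
t: 9.28
position: [511.6, 150.3, 67.1]
tool_rot: [0.0, 0.995, 0.103, 0.0]
wrist_force: [0.5, 1.0, -0.0]
grip_width: 27.2
grasp_force: 0.0
```

Request:
drive_tool(
  commands=[
    [0, 0, 0, 0, 0, 0, 0.42],
    [0, 0, 0, 0, 0, 0, 0.45],
    [0, 0, 0, 0, 0, 0, 0.45],
    [0, 0, 0, 0, 0, 0, 0.45],
  ],
)

```text
t: 9.62
position: [511.7, 149.4, 67.1]
tool_rot: [0.001, 0.995, 0.102, -0.0]
wrist_force: [-0.2, -3.4, 2.1]
grip_width: 23.9
grasp_force: 9.0
```

Request:
drive_tool(
  commands=[
    [0.2, -1, 0, 0, 0, 0, 0.5],
    [0, 0, 0, 0, 0, 0, 0.8],
    [0, 0, 0, 0, 0, 0, 0.8],
    [0, 0, 0, 0, 0, 0, 0.8],
  ],
)

```text
t: 9.95
position: [511.8, 149.4, 67.3]
tool_rot: [0.0, 0.995, 0.103, 0.0]
wrist_force: [-1.8, -3.5, 4.8]
grip_width: 22.4
grasp_force: 58.4
```

Request:
drive_tool(
  commands=[
    [4.9, 1, 0, 0, 0, 0, 0.8],
    [4.9, 1, 0, 0, 0, 0, 0.8],
    [4.9, 1, 0, 0, 0, 0, 0.8],
    [0, 0, 0, 0, 0, 0, 0.8],
    [0, 0, 0, 0, 0, 0, 0.8],
  ],
)

```text
t: 10.37
position: [525.4, 152.2, 67.2]
tool_rot: [0.0, 0.995, 0.103, -0.001]
wrist_force: [-4.9, -3.4, 9.8]
grip_width: 22.3
grasp_force: 58.6
```

Request:
drive_tool(
  commands=[
    [5.3, 1.1, 0, 0, 0, 0, 0.8],
    [5.3, 1.1, 0, 0, 0, 0, 0.8],
    [5.3, 1.1, 0, 0, 0, 0, 0.8],
    [0, 0, 0, 0, 0, 0, 0.8],
    [0, 0, 0, 0, 0, 0, 0.8],
    [0, 0, 0, 0, 0, 0, 0.8],
  ],
)

```text
t: 10.87
position: [540.1, 155.2, 67.3]
tool_rot: [0.001, 0.995, 0.103, -0.002]
wrist_force: [-8.3, -4.6, 12.8]
grip_width: 22.0
grasp_force: 58.9
```

```bash
python3 - <<'E'
from look import *
np.set_printoptions(precision=1,suppress=True)
d,s=look("s7"); d0=pickle.load(open("s0.pkl","rb"))
# plate's near edge in the side view: unsaturated bright profile along the gate's centre line
c,q=np.cos(.205),np.sin(.205); ux,uy=np.array([c,q,0]),np.array([-q,c,0]); K=np.array([511.2,150.5,56])
t=np.arange(-75,60,2.5)
for f,D in(("s0",d0),("s7",d)):
  for n in("side",'top'):
    sat=cv2.cvtColor(D[n]["frame"],cv2.COLOR_RGB2HSV)[...,1].astype(np.float32)
    rows=[]
    for off in(-18,-14,14,18):
      u=proj(D[n],K+uy*off+t[:,None]*ux).astype(np.float32); rows.append(cv2.remap(sat,u[:,0],u[:,1],cv2.INTER_LINEAR).ravel())
    r=np.array(rows); print(f,n)
    for o,x in zip((-18,-14,14,18),r): print("  ",o,x[:36].astype(int))
print(t[:36])
E
```

```text
10.9667 [540.  155.2  67.3] [ 0.   1.   0.1 -0. ] yaw 0.206 22.63794154937182 58.89865458011627 [-7.1 -3.7 11.7]
s0 side
   -18 [82 81 79 79 76 77 80 80 70 41 20 12 10 11 12 12 11 13 13 13 14 13 14 14
 14 13 14 14 14 15 16 16 15 12 13 13]
   -14 [83 81 78 78 78 78 79 85 73 48 20 11 11 12 13 12 12 13 13 13 13 13 14 14
 14 17 19 22 25 27 27 26 22 17 14 15]
   14 [ 80  79  76  74  75  78  85  87  74  50  19  11  10  11  12  12  13  13
  13  13  12  12  12  11  11  16  24  35  63  94 120 122 123 116  97  62]
   18 [ 78  80  77  75  76  81  90  91  78  52  23  14  11  11  13  14  13  13
  13  13  13  13  13  13  13  15  22  33  56  90 131 122 121 118 105  71]
s0 top
   -18 [106 104 102 101 102 103 103  93  72  30  13  15  15  15  14  13  13  15
  14  13  14  14  15  15  15  15  15  15  14  14  14  15  16  16  15  15]
   -14 [104 103 102 101 102 104 103  92  64  30   9  14  15  15  15  14  14  15
  15  14  15  15  15  16  16  15  15  16  17  18  18  19  18  17  17  17]
   14 [104 101 100 101 103 104 104 104  66  27  17  14  14  13  13  14  14  14
  14  13  13  13  14  14  15  17  18  16  1
[... 874 characters left out ...]
4 95 93 96 97 84 53]
   -14 [ 96  97  99  86  63  30  38  40  35  51  75  90  98 104  97  96  98  95
  94  94  94  92  90  94  97  97  96  96  93  94  95  95  97 101  66  37]
   14 [ 39  37  33  53  93 100  99  93  94  96  93  94  95  95  96  96  95  93
  92  93  93  94  96  97  91  88  87  95  92  73  41  30  36  40  39  33]
   18 [ 33  32  60  91  96  95  85  97 102  94  96  96  94  94  93  96  96  95
  90  91  95  97  97  93  91  91  96  91  69  35  31  37  39  40  38  30]
[-75.  -72.5 -70.  -67.5 -65.  -62.5 -60.  -57.5 -55.  -52.5 -50.  -47.5
 -45.  -42.5 -40.  -37.5 -35.  -32.5 -30.  -27.5 -25.  -22.5 -20.  -17.5
 -15.  -12.5 -10.   -7.5  -5.   -2.5   0.    2.5   5.    7.5  10.   12.5]
```

Request:
drive_tool(
  commands=[
    [1, 0.3, 0, 0, 0, 0, 0.8],
    [0, 0, 0, 0, 0, 0, 0.8],
    [0, 0, 0, 0, 0, 0, 0.8],
    [0, 0, 0, 0, 0, 0, 0.8],
    [0, 0, 0, 0, 0, 0, 0.8],
    [0, 0, 0, 0, 0, 0, 0.8],
  ],
)

```text
t: 11.47
position: [540.9, 155.4, 67.2]
tool_rot: [0.001, 0.995, 0.103, -0.003]
wrist_force: [-9.1, -3.1, 12.8]
grip_width: 22.7
grasp_force: 59.1
```

```bash
python3 - <<'E'
from look import *
np.set_printoptions(precision=1,suppress=True)
d,s=look("s8"); e=pickle.load(open("s5.pkl","rb"))
c,q=np.cos(.205),np.sin(.205); ux,uy=np.array([c,q,0]),np.array([-q,c,0])
a,b=[x["side"]["frame"][176:200,278:326].astype(float).mean(2) for x in(e,d)]
print("panel shift px since s5",cv2.phaseCorrelate(a,b)) 
K=np.array([511.2,150.5,56]); t=np.arange(-40,-10,2.5)
sat=cv2.cvtColor(d["side"]["frame"],cv2.COLOR_RGB2HSV)[...,1].astype(np.float32)
for o in(-18,-14,14,18):
  u=proj(d["side"],K+uy*o+t[:,None]*ux).astype(np.float32); print(o,cv2.remap(sat,u[:,0],u[:,1],cv2.INTER_LINEAR).ravel().astype(int))
E
```

```text
11.5667 [540.9 155.4  67.2] [ 0.   1.   0.1 -0. ] yaw 0.206 22.62986622306006 59.0591686964035 [-7.9 -4.1 12.3]
panel shift px since s5 ((-0.16210943392930943, 0.03136263558025831), 0.8870492813710116)
-18 [69 66 59 71 70 56 35 25 23 23 21 21]
-14 [ 97 106  95 102  97  75  40  26  21  20  19  18]
14 [ 97  97  99 102 103  96  72  46  29  27  24  25]
18 [90 86 87 91 92 89 74 55 37 34 31 30]
```

```bash
python3 -c "
from workcell import manip; print(manip.job_done())"
```

```text
the job is handed in; nothing more can be done
None
```

The job is handed in, though no verdict came back: the top panel lies flat between the pins, released before I touched the gate, the other two stayed in the stack, and the gripper holds the gate at about 29 mm (27–30 mm measured) with a steady grip.

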